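# Load four capped containers into the holder blocks bored for them

### The arm

A 6-joint arm with a two-finger parallel gripper is mounted at the origin on a cart in front of the work surface, level with it; the furniture and walls round the work are solid. World frame = base frame: x ahead of the robot, y to its left, z up, the work surface at z = 0. Lengths are in m, angles in degrees, forces in N, time in s.
With the tool pointing down it reaches from about 0.375 to 0.9 m from the base axis. Payload 3.1 kg.
Tool frame: the origin (TCP) lies between the finger pads; the fingertips stand 11 mm ahead of it and the grasp point (between the pads) lies 8 mm behind it; z points along the fingers, y is the line along which they close (so a half turn about z gives the same grasp; the last joint's range is limited). The gripper opens to 87 mm and grips with 3 to 60 N. Pads are 19 mm wide; open, the fingers measure 117 mm over their backs; the gripper's body (75 mm by 190 mm) begins 51 mm behind the grasp point.
Start: joints at [-83.222, 30.224, 82.088, -0, 67.689, -10.227], TCP at [0.183, -0.598, 0.234] pointing down, gripper open.
Joint ranges: [-176.69, 176.69], [-43.24, 126.21], [12.49, 139.97], [-82, 262], [0, 151.66], [-163.58, 163.58]. Speed limits (degrees/s): [159.86, 159.86, 180, 180, 180, 180].

### API

Orientations are given as a 3x3 rotation matrix whose columns are the frame's x, y, z axes.
In Python, from rig import bot, viewer, workorder, nets gives the robot as it stands. The module is installed in compiled form; this text tells all that it offers.
- The arm moves only by the tool move_arm, never from a script. Its argument "increments" is a list of rows, each a list of 7 numbers: the shift along the tool's x, y, z normalised to -1 to 1, where 1 is 0.3 m, then the turn, a rotation vector about the tool's x, y, z normalised to -1 to 1, where 1 is pi rad, then the opening, from 0 (shut) to 1 (fully open). In form: [[tx, ty, tz, wx, wy, wz, grip], ...]. A call has 1 to 10 rows; each row is the pose to reach, as a shift and turn from the pose commanded when the call began, along the tool's axes at that moment, turning the shorter way round; what a row does not reach only later rows make up. A row lasts 1/12 s, in which the tool goes at most 41.7 mm and 7.16 degrees, less where a joint would pass 70% of its speed; a pose out of reach is approached as far as the arm can. A call with a number of a shift or a turn outside -1 to 1 is refused whole. A call with a gripper value outside its range is refused whole. The fingers move at their own pace and stop on an object; the grip force is fixed at half the most. Time passes only in rows, so rows that repeat a pose let the fingers close. It gives the time, the measured TCP pose, the force, the opening and the grip force at its end, in the units of the state.
- bot.read_state(): the state, without advancing time (a new reading comes with each control period).
- viewer.capture(name): name is "scene" or "side" or "wrist"; returns a dict with "image" (400x640x3 uint8, blue, green, red), "K" (3x3 intrinsics, pixels), "dist" ([k1, k2, p1, p2, k3] as OpenCV has them; the pictures are not rectified), "eye" and "orientation" of the camera in the world. Camera axes: x right, y up, looking along -z (the intrinsics and any distortion apply to the point x, -y, -z); pixel columns grow to the right and rows downward; lengths in m; the calibration is good to about 2 mm. A picture is of the moment at which its call begins. There is no depth.
- workorder.hand_in(): hands the job in; it is judged then, once.
Trained networks look in the newest picture that a camera, given by its name, has taken for a name from the list of things; names that differ only in an ending like _2 or _b are one class to them, and where a whole thing is asked for, a point or a joint stands for the part that bears it (a point fixed in the world has none). Each returns a list of dicts, best first, with "conf" (0 to 1); they miss things now and then, are a little off and sometimes report something else, mostly with a low value. They report only what shows in the picture. A call takes as long as a camera call.
- nets.find_in(camera, thing): "location" ([column, row] in pixels, amid what is visible of it).
The state is a dict: "time_s": time; "joint_positions": joint angles; "qvel": joint speeds; "tau": joint torques, N m; "position": TCP position; "tcp_rot": TCP orientation; "force": force on the tool from outside, world axes, zero at the start; "moment": the same for the moment, N m; "opening": opening from 0.0 (shut) to 1.0 (fully open); "grasp_force": force on a finger pad.
Only numpy, scipy, OpenCV 4.12 (cv2) and the standard library are available. Lean on these libraries where they do the work, as an engineer would, in place of code of your own. Each camera call takes 0.05 s, during which the arm holds its last target. There are 200 camera calls.

### The job

Set up the dry-block holders for the next run: pick out the four capped containers (large brown bottle, small brown bottle, centrifuge tube, little vial) and stand each one upright, fully down on the floor of the bore, in its own aluminium block: the widest container in the block with the widest bore, and so on down to the vial in the narrowest. The order of loading is free. Keep the containers upright all the way, and leave the steel cup and the tape roll standing where they are.

Things in the scene. Friction and masses are not known exactly. Their poses are not given: they have to be found in the camera images.
- bottle_large_mid (a point): Large brown screw-cap bottle with a label and blue cap, standing: body 54 mm wide up to 80 mm, then a shoulder, cap 34 mm wide, 110 mm high in all, about 0.3 kg. Grip the body at 60 to 80 mm up, so that the cap stays clear of the palm. Belongs in the widest bore. The point is on its upright axis, half-way up (55 mm above its underside); z axis up along it.
- bottle_small_mid (a point): Small brown screw-cap bottle with a label and blue cap, standing: body 43 mm wide up to 65 mm, cap 28 mm wide, 83 mm high in all, about 0.2 kg. Belongs in the second widest bore. The point is on its upright axis, half-way up (41.5 mm above its underside); z axis up along it.
- tube_mid (a point): Slim white skirted centrifuge tube with a green cap, standing: body 27 mm wide up to 94 mm, cap 34 mm wide above it, 111 mm high in all, about 65 g. Grip it by the cap (94 to 111 mm up): half-way down it is too tall for a gripper's palm, and fingers close under the cap catch on its rim. Belongs in the third widest bore. The point is on its upright axis, half-way up (55.5 mm above its underside); z axis up along it.
- vial_mid (a point): Little light-blue vial with a dark-blue cap, standing: body 24 mm wide up to 38 mm, cap 20 mm wide, 50 mm high in all, about 50 g. Belongs in the narrowest bore. The point is on its upright axis, half-way up (25 mm above its underside); z axis up along it.
- block_66: Low round aluminium holder block with one round, straight, flat-bottomed bore from above, grey liner on its floor; bore 66 mm wide and 12 mm deep, block 16 mm high and 94 mm wide over its foot. Fixed to the worktop. Origin at the centre of its underside, on the bore's axis; the bore's floor is 4 mm and its rim 16 mm above the origin; z up. The widest of four: for the large bottle.
- block_53: Low round aluminium holder block with one round, straight, flat-bottomed bore from above, grey liner on its floor; bore 53 mm wide and 12 mm deep, block 16 mm high and 81 mm wide over its foot. Fixed to the worktop. Origin at the centre of its underside, on the bore's axis; the bore's floor is 4 mm and its rim 16 mm above the origin; z up. The second widest of four: for the small bottle.
- block_40: Low round aluminium holder block with one round, straight, flat-bottomed bore from above, grey liner on its floor; bore 40 mm wide and 12 mm deep, block 16 mm high and 68 mm wide over its foot. Fixed to the worktop. Origin at the centre of its underside, on the bore's axis; the bore's floor is 4 mm and its rim 16 mm above the origin; z up. The third widest of four: for the centrifuge tube.
- block_32: Low round aluminium holder block with one round, straight, flat-bottomed bore from above, grey liner on its floor; bore 32 mm wide and 12 mm deep, block 16 mm high and 60 mm wide over its foot. Fixed to the worktop. Origin at the centre of its underside, on the bore's axis; the bore's floor is 4 mm and its rim 16 mm above the origin; z up. The narrowest of four: for the vial.
- steel_cup_mid (a point): Open grey steel cup, 62 mm wide, 78 mm high, standing loose among the other things; a bystander, to be left alone. The point is on its upright axis, half-way up (39 mm above its underside); z axis up along it.
- tape_roll_mid (a point): White tape roll with a brown core, lying flat, 68 mm wide, 46 mm high, loose among the other things; a bystander, to be left alone. The point is on its upright axis, half-way up (23 mm above its underside); z axis up along it.

How it is judged (in metres and radians):
At the end, for the whole second after the job is handed in: Each container stands in its own block (large bottle 66 mm bore, small bottle 53, tube 40, vial 32): axis within 10 mm of the bore's, underside within 5 mm of the bore's floor, tilted less than 0.12 rad, released and at rest (horizontal distance between bottle_large_mid and block_66 below 0.01 m and z of bottle_large_mid in the frame of block_66 between 0.054 and 0.064 m and angle between each of bottle_large_mid, bottle_small_mid, tube_mid, vial_mid's own z axis and vertical below 0.12 rad and linear speed of each of bottle_large, bottle_small, tube, vial below 0.02 m/s and contact force between the fingers and bottle_large below 0.1 N and horizontal distance between bottle_small_mid and block_53 below 0.01 m and z of bottle_small_mid in the frame of block_53 between 0.0405 and 0.0505 m and contact force between the fingers and bottle_small below 0.1 N and horizontal distance between tube_mid and block_40 below 0.01 m and z of tube_mid in the frame of block_40 between 0.0545 and 0.0645 m and contact force between the fingers and tube below 0.1 N and horizontal distance between vial_mid and block_32 below 0.01 m and z of vial_mid in the frame of block_32 between 0.024 and 0.034 m and contact force between the fingers and vial below 0.1 N); the robot touches nothing.
It fails at once if a container is tipped over (more than 0.6 rad) (angle between any of bottle_large_mid, bottle_small_mid, tube_mid, vial_mid's own z axis and vertical above 0.6 rad).
It fails at once if the steel cup or the tape roll is shifted more than 30 mm, or the cup tipped (distance of any of steel_cup_mid, tape_roll_mid from where it was at the start of the episode above 0.03 m or angle between steel_cup_mid's own z axis and vertical above 0.5 rad).
It also fails if it takes over 106 s, if anything falls off the work surface, if the arm or the gripper's body presses on something with over 40 N, if the wrist force passes 120 N, or if a joint passes its speed limit or range.

## Working session

There is one attempt and no reset: what is moved stays moved. The work goes in short steps, Python scripts to look and compute and a tool call to move; the robot and the scene stay as the last step left them, time stands still between calls to the robot, and variables do not carry over. Pictures are saved under pics/ and viewed, at most 14 in all, crops included, and the job is handed in when it is done.

Besides the shell and the picture viewer there is one more tool, called after ">>>" in YAML: its name, and indented under it one key for each argument. move_arm: Moves the arm, as the interface text tells. Its arguments: {"type":"object","properties":{"increments":{"type":"array"}},"required":["increments"]}

```bash
mkdir -p pics
cat > h.py <<'E'
import numpy as np, cv2
from rig import bot, viewer, workorder, nets
names=["bottle_large_mid","bottle_small_mid","tube_mid","vial_mid","block_66","block_53","block_40","block_32","steel_cup_mid","tape_roll_mid"]
def ray(c,px):
    u=cv2.undistortPoints(np.array([[px]],float),np.array(c["K"]),np.array(c["dist"]))[0,0]
    d=np.array(c["orientation"])@np.array([u[0],-u[1],-1.]); return np.array(c["eye"]),d/np.linalg.norm(d)
def at(c,px,z):
    e,d=ray(c,px); return e+d*(z-e[2])/d[2]
def proj(c,P):
    R=np.array(c["orientation"]); q=(np.atleast_2d(P)-np.array(c["eye"]))@R; q=q*[1,-1,-1]
    return cv2.projectPoints(q.reshape(-1,1,3),np.zeros(3),np.zeros(3),np.array(c["K"]),np.array(c["dist"]))[0][:,0]
E
python3 - <<'E'
from h import *
np.set_printoptions(precision=4,suppress=True)
s=bot.read_state(); print(s["time_s"],s["position"],s["tcp_rot"],s["opening"])
for cam in ["scene","side","wrist"]:
    c=viewer.capture(cam); cv2.imwrite(f"pics/{cam}0.png",c["image"]); print(cam,c["eye"],np.array(c["orientation"]).tolist())
    for n in names:
        print(n,[(np.round(r["location"],1).tolist(),round(r["conf"],2)) for r in nets.find_in(cam,n)[:2]])
print(bot.read_state()["time_s"])
E
```

```text
0.0 [ 0.1827 -0.597   0.2326] [[ 0.9563  0.2925 -0.0003]
 [ 0.2925 -0.9563  0.0021]
 [ 0.0004 -0.0021 -1.    ]] 0.99724114156628
scene [-0.0539  0.6706  0.5675] [[-0.7639860266144197, 0.29695603956609584, -0.5728372034907737], [-0.6452286269364637, -0.3484191478271909, 0.6799147861379834], [0.0023173518499979783, 0.8890563581644266, 0.45779189801459996]]
bottle_large_mid []
bottle_small_mid [([258.0, 212.1], 0.73), ([307.0, 223.4], 0.5)]
tube_mid [([282.2, 259.7], 0.56)]
vial_mid [([308.6, 222.6], 0.56), ([258.7, 210.4], 0.35)]
block_66 [([225.6, 270.5], 0.84), ([213.2, 241.5], 0.8)]
block_53 [([225.6, 270.5], 0.84), ([213.2, 241.5], 0.8)]
block_40 [([225.6, 270.5], 0.84), ([213.2, 241.5], 0.8)]
block_32 [([225.6, 270.5], 0.84), ([213.2, 241.5], 0.8)]
steel_cup_mid [([381.8, 202.7], 0.87)]
tape_roll_mid [([323.7, 245.1], 0.91)]
side [0.1167 0.6782 0.4395] [[-0.866943701336283, 0.21310537937038257, -0.4505493491247669], [-0.49824297167250414, -0.3474360667359964, 0.7943815964068983], [0.012749897736769992, 0.9131671680554583, 0.4073857671707204]]
bottle_large_mid [([399.8, 171.8], 0.9
[... 170 characters left out ...]
 249.3], 0.54)]
block_66 [([257.6, 248.9], 0.8), ([361.4, 221.5], 0.72)]
block_53 [([257.6, 248.9], 0.8), ([361.4, 221.5], 0.72)]
block_40 [([257.6, 248.9], 0.8), ([361.4, 221.5], 0.72)]
block_32 [([257.6, 248.9], 0.8), ([361.4, 221.5], 0.72)]
steel_cup_mid [([376.1, 190.7], 0.6)]
tape_roll_mid [([329.6, 241.9], 0.95)]
wrist [ 0.2645 -0.5726  0.3835] [[0.2915448450399048, 0.9106031647804006, 0.29292230987511647], [-0.9565571013293483, 0.27764738078328255, 0.08894067596198649], [-0.00033945110112209106, -0.3061271112399206, 0.9519905863698696]]
bottle_large_mid []
bottle_small_mid []
tube_mid []
vial_mid []
block_66 []
block_53 []
block_40 []
block_32 []
steel_cup_mid []
tape_roll_mid []
1.65
```

Run:
```python
import cv2
for n in ["scene","side"]:
    i=cv2.imread(f"pics/{n}0.png")[130:330,130:450]; cv2.imwrite(f"pics/{n}0c.png",cv2.resize(i,None,fx=2.5,fy=2.5,interpolation=cv2.INTER_CUBIC))
```

```text
(no output)
```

View pics/scene0c.png

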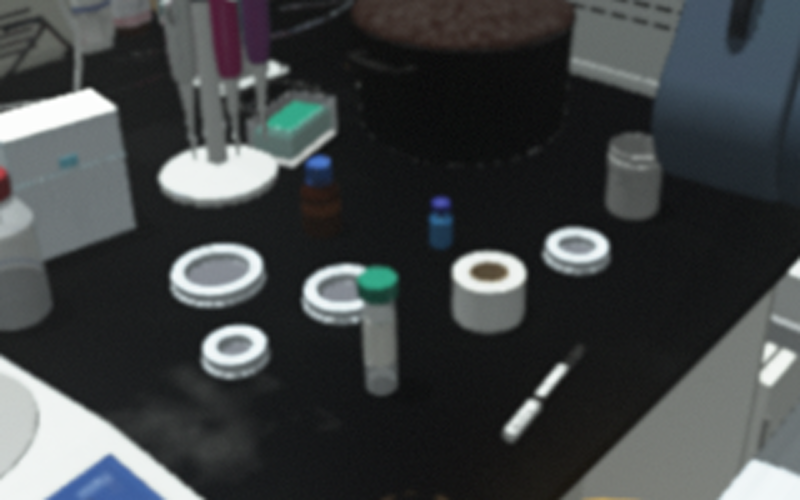

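View pics/side0c.png

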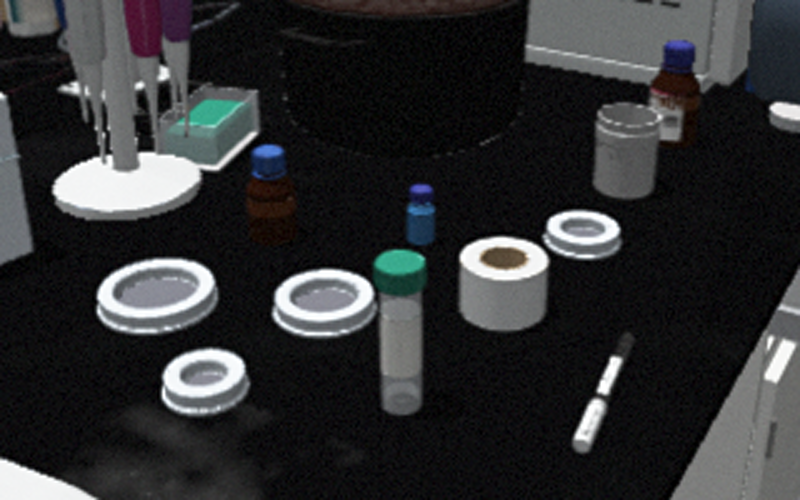

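Scene shows four blocks at crop (217,272), (345,293), (236,350) and (577,249). The side view shows all the containers, with the large bottle behind the cup at crop (676,95). I'll triangulate roughly from these.

```bash
cat >> h.py <<'E'
def tri(cs,ps):
    A=np.zeros((3,3));b=np.zeros(3)
    for c,p in zip(cs,ps):
        e,d=ray(c,p);M=np.eye(3)-np.outer(d,d);A+=M;b+=M@e
    return np.linalg.solve(A,b)
E
python3 - <<'E'
from h import *
np.set_printoptions(precision=4,suppress=True)
c={k:viewer.capture(k) for k in["scene","side"]}
f=lambda p:[130+p[0]/2.5,130+p[1]/2.5]
T={"b66":((217,269),(157,288),.014),"b53":((345,290),(325,298),.014),"bnear":((236,347),(206,377),.014),"bright":((577,247),(583,232),.014),
"small cap top":((319,163),(268,153),.083),"small bot":((320,232),(271,235),0),"tube cap":((378,279),(400,267),.105),"tube bot":((381,385),(401,403),0.0),
"vial cap":((441,203),(422,190),.048),"vial bot":((441,243),(421,238),0),"cup top":((633,145),(628,120),.078),"tape":((489,270),(504,257),.046)}
for k,(a,b,z) in T.items():
    print(k,at(c["scene"],f(a),z)[:2],at(c["side"],f(b),z)[:2],tri([c["scene"],c["side"]],[f(a),f(b)]))
print("large",at(c["side"],f((679,52)),.107),at(c["side"],f((676,95)),.04))
# widths: horizontal extent along image
for k,(l,r,y) in {"66":(98,217,288),"53":(274,376,298),"near":(163,247,377),"right":(545,621,232)}.items():
    print(k,np.linalg.norm(at(c["side"],f((l,y)),.008)-at(c["side"],f((r,y)),.008)))
E
```

```text
b66 [0.6736 0.1699] [0.6713 0.1716] [0.6746 0.169  0.0124]
b53 [0.5496 0.1122] [0.5488 0.115 ] [0.5556 0.1065 0.0079]
bnear [0.5589 0.2394] [0.5567 0.2422] [0.5629 0.2364 0.0092]
bright [ 0.423  -0.0991] [ 0.4208 -0.0929] [ 0.4266 -0.1058  0.008 ]
small cap top [0.6646 0.0328] [0.663  0.0374] [0.6757 0.0227 0.0751]
small bot [0.6656 0.0369] [0.6691 0.0334] [0.6628 0.0399 0.0036]
tube cap [0.4413 0.175 ] [0.4378 0.1791] [0.4419 0.1737 0.1026]
tube bot [0.4369 0.1808] [0.4363 0.1819] [ 0.4378  0.1798 -0.0015]
vial cap [ 0.5516 -0.0326] [ 0.5497 -0.0315] [ 0.5495 -0.0306  0.049 ]
vial bot [ 0.5506 -0.0313] [ 0.5509 -0.0318] [ 0.5503 -0.0309  0.0004]
cup top [ 0.4403 -0.2289] [ 0.4307 -0.213 ] [ 0.438  -0.2281  0.0751]
tape [0.4356 0.0332] [0.4339 0.036 ] [0.4363 0.0318 0.0442]
large [ 0.4314 -0.356   0.107 ] [ 0.4457 -0.4084  0.04  ]
66 0.09527240517599939
53 0.08050385552077641
near 0.058488138322431896
right 0.0683141778005829
```

Run:
```python
from h import *
np.set_printoptions(precision=3,suppress=True)
c={k:viewer.capture(k) for k in["scene","side"]}
f=lambda p:[130+p[0]/2.5,130+p[1]/2.5]
for k,a,b in [("pipbase front",(218,203),(125,215)),("pipbase ctr",(218,172),(125,180)),("rack front corner",(290,165),(223,166)),("rack top right",(336,97),(258,92)),("pot front bottom",(460,164),(400,152)),("pot left bot",(360,135),(290,115)),("pot right bot",(562,135),(520,115)),("pot rim left",(353,15),(282,8))]:
    print(k,at(c["scene"],f(a),0)[:2],at(c["side"],f(b),0)[:2],tri([c["scene"],c["side"]],[f(a),f(b)]))
print("box corner",at(c["scene"],f((135,228)),0),at(c["scene"],f((45,258)),0)); print("ethanol",at(c["scene"],f((20,325)),0))
print("blue right bottom", at(c["scene"],f((665,185)),0),at(c["scene"],f((780,205)),0))
```

```text
pipbase front [0.802 0.069] [0.81  0.073] [ 0.847  0.039 -0.026]
pipbase ctr [0.864 0.02 ] [0.868 0.017] [0.858 0.025 0.005]
rack front corner [ 0.811 -0.05 ] [ 0.808 -0.061] [ 0.756 -0.005  0.034]
rack top right [ 0.92  -0.234] [ 0.921 -0.254] [ 0.843 -0.163  0.044]
pot front bottom [ 0.654 -0.187] [ 0.672 -0.187] [ 0.705 -0.245 -0.034]
pot left bot [ 0.806 -0.167] [ 0.84  -0.213] [ 0.739 -0.096  0.053]
pot right bot [ 0.606 -0.338] [ 0.612 -0.353] [ 0.593 -0.316  0.014]
pot rim left [ 1.157 -0.503] [ 1.137 -0.574] [ 0.84  -0.202  0.138]
box corner [0.827 0.165 0.   ] [0.848 0.265 0.   ]
ethanol [0.757 0.345 0.   ]
blue right bottom [ 0.433 -0.303  0.   ] [ 0.306 -0.347  0.   ]
```

View pics/scene0.png

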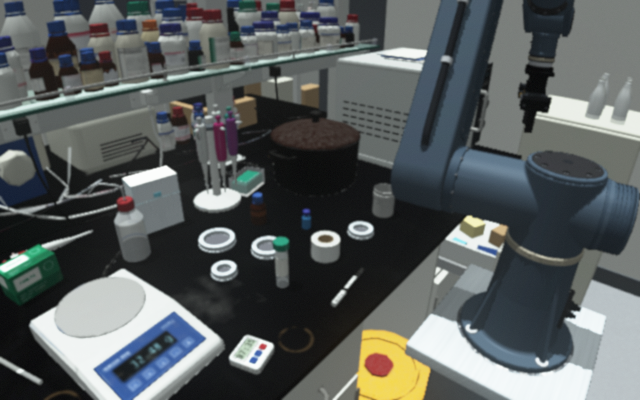

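The blue shape in the background was the robot itself; the pot is at about (0.75,-0.25). I'm moving over the large bottle for a look from the wrist.

>>> move_arm:
  increments:
    - [0.777,-0.522,-0.09,0,0,0.0945,1]
    - [0.777,-0.522,-0.09,0,0,0.0945,1]
    - [0.777,-0.522,-0.09,0,0,0.0945,1]
    - [0.777,-0.522,-0.09,0,0,0.0945,1]
    - [0.777,-0.522,-0.09,0,0,0.0945,1]
    - [0.777,-0.522,-0.09,0,0,0.0945,1]
    - [0.777,-0.522,-0.09,0,0,0.0945,1]
    - [0.777,-0.522,-0.09,0,0,0.0945,1]
    - [0.777,-0.522,-0.09,0,0,0.0945,1]

```text
time_s: 2.6
position: [0.3609, -0.3785, 0.261]
tcp_rot: [[1.0, 0.004, 0.0], [0.004, -1.0, -0.001], [0.0, 0.001, -1.0]]
force: [0.5, 0.7, -0.4]
opening: 0.998
grasp_force: 0.0
```

```bash
cat > look.py <<'E'
import sys
from h import *
np.set_printoptions(precision=4,suppress=True)
s=bot.read_state(); print(s["time_s"],s["position"],s["tcp_rot"][0],s["joint_positions"])
c=viewer.capture("wrist"); cv2.imwrite(f"pics/{sys.argv[1]}.png",c["image"]); np.save(f"pics/{sys.argv[1]}.npy",c,allow_pickle=True)
Z=dict(bottle_large_mid=.055,bottle_small_mid=.0415,tube_mid=.0555,vial_mid=.025,block_66=.012,block_53=.012,block_40=.012,block_32=.012,steel_cup_mid=.039,tape_roll_mid=.023)
for n in sys.argv[2:] or [n for n in names if n not in("block_53","block_40","block_32")]:
    for r in nets.find_in("wrist",n)[:5]: print(n,np.round(r["location"],1),round(r["conf"],2),at(c,r["location"],Z[n])[:2])
E
python3 look.py w1
```

```text
2.6 [ 0.3609 -0.3785  0.261 ] [1.     0.0037 0.0002] [-58.6017  20.3905  94.7833  -0.022   64.7727  31.1971]
bottle_large_mid [322.3 105.2] 0.8 [ 0.4391 -0.3739]
vial_mid [27.2  6.3] 0.63 [ 0.5413 -0.0451]
block_66 [109.9 109.2] 0.84 [ 0.4317 -0.1017]
block_66 [ 14.7 104.5] 0.36 [0.4363 0.0153]
steel_cup_mid [195. 107.] 0.81 [ 0.436  -0.2215]
tape_roll_mid [ 13.3 106.8] 0.73 [0.4338 0.007 ]
```

View pics/w1.png

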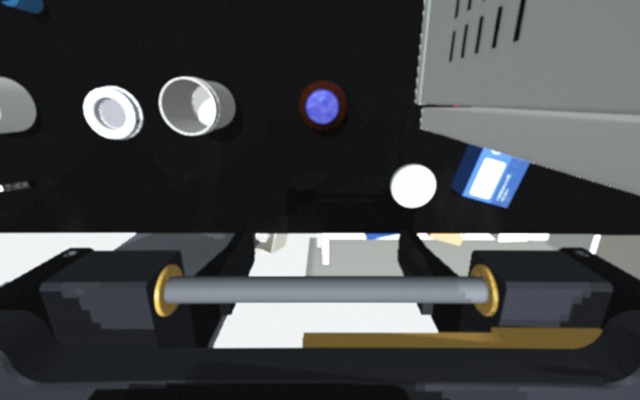

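Wrist view: large bottle's cap is at (322,106), the cup at (195,107), block 40 at (112,110), and the grey machine's left side at column 420. I'll grip the large bottle with the fingers closing along world x, to stay clear of the machine.

Run:
```python
from h import *
c=np.load("pics/w1.npy",allow_pickle=True).item(); im=c["image"].astype(int)
print(c["eye"])
b,g,r=im[:,:,0],im[:,:,1],im[:,:,2]
m=((b>120)&(b-r>60))[60:150,280:370]; ys,xs=np.nonzero(m); 
u,v=(xs.min()+xs.max())/2+280,(ys.min()+ys.max())/2+60; print(u,v,np.ptp(xs),np.ptp(ys),at(c,(u,v),.11))
m=(((r-b>12)|((b>80)&(b-r>20)))[60:150,280:370]); ys,xs=np.nonzero(m); u,v=(np.percentile(xs,1)+np.percentile(xs,99))/2+280,(np.percentile(ys,1)+np.percentile(ys,99))/2+60; print(u,v,np.ptp(xs),np.ptp(ys),at(c,(u,v),.08))
for p in [(420,104),(420,130)]:
  for z in(0,.1,.2): print(p,z,at(c,p,z))
# block40 inner bore
hsv=cv2.cvtColor(c["image"],cv2.COLOR_BGR2GRAY); m=(hsv>110).astype('u1'); n,l,st,ce=cv2.connectedComponentsWithStats(m); k=l[110,88]; print(st[k]); print(at(c,(112.5,111),.012),at(c,(st[k][0]+st[k][2]/2-.5,st[k][1]+st[k][3]/2-.5),.008))
```

```text
[ 0.44633488 -0.37779559  0.4110391 ]
321.5 106.0 33 34 [ 0.4394816 -0.3737638  0.11     ]
322.5 105.0 48 50 [ 0.43982035 -0.37442889  0.08      ]
(420, 104) 0 [ 0.43969507 -0.50227295  0.        ]
(420, 104) 0.1 [ 0.44131044 -0.47198937  0.1       ]
(420, 104) 0.2 [ 0.44292581 -0.44170579  0.2       ]
(420, 130) 0 [ 0.40606259 -0.50570521  0.        ]
(420, 130) 0.1 [ 0.41586027 -0.47458661  0.1       ]
(420, 130) 0.2 [ 0.42565795 -0.44346801  0.2       ]
[  82   85   62   55 2600]
[ 0.42954379 -0.10449436  0.012     ] [ 0.42812739 -0.10147936  0.008     ]
```

>>> move_arm:
  increments:
    - [0.262,-0.015,0,0,0,-0.36,1]
    - [0.262,-0.015,0,0,0,-0.36,1]
    - [0.262,-0.015,0,0,0,-0.36,1]
    - [0.262,-0.015,0,0,0,-0.36,1]
    - [0.262,-0.015,0,0,0,-0.36,1]
    - [0.262,-0.015,0,0,0,-0.36,1]
    - [0.262,-0.015,0,0,0,-0.36,1]
    - [0.262,-0.015,0,0,0,-0.36,1]
    - [0.262,-0.015,0,0,0,-0.36,1]
    - [0.262,-0.015,0,0,0,-0.36,1]

```text
time_s: 3.83
position: [0.4381, -0.3757, 0.2603]
tcp_rot: [[0.425, 0.905, -0.0], [0.905, -0.425, 0.0], [0.0, -0.0, -1.0]]
force: [-0.4, -0.1, 0.7]
opening: 1.002
grasp_force: 0.0
```

>>> move_arm:
  increments:
    - [0,0,0.1,0,0,-0.14,1]
    - [0,0,0.2,0,0,-0.14,1]
    - [0,0,0.3,0,0,-0.14,1]
    - [0,0,0.3,0,0,-0.14,1]
    - [0,0,0.3,0,0,-0.14,1]
    - [0,0,0.3,0,0,-0.14,1]

```text
time_s: 4.33
position: [0.4386, -0.3758, 0.1704]
tcp_rot: [[0.004, 1.0, 0.0], [1.0, -0.004, -0.0], [-0.0, 0.0, -1.0]]
force: [0.1, -0.0, 0.9]
opening: 0.999
grasp_force: 0.0
```

>>> move_arm:
  increments:
    - [0.006,0.003,0.15,0,0,0,1]
    - [0.006,0.003,0.28,0,0,0,1]
    - [0.006,0.003,0.361,0,0,0,1]
    - [0.006,0.003,0.361,0,0,0,1]
    - [0.006,0.003,0.361,0,0,0,0]
    - [0.006,0.003,0.361,0,0,0,0]
    - [0.006,0.003,0.361,0,0,0,0]
    - [0.006,0.003,0.361,0,0,0,0]
    - [0.006,0.003,0.361,0,0,0,0]
    - [0.006,0.003,0.361,0,0,0,0]

```text
time_s: 5.17
position: [0.4397, -0.3739, 0.0635]
tcp_rot: [[0.0, 1.0, 0.001], [1.0, -0.0, -0.002], [-0.002, 0.001, -1.0]]
force: [-3.0, 0.7, 2.7]
opening: 0.631
grasp_force: 1.2
```

>>> move_arm:
  increments:
    - [0,0,0,0,0,0,0]
    - [0,0,0,0,0,0,0]
    - [0,0,-0.05,0,0,0,0]
    - [0,0,-0.15,0,0,0,0]
    - [0,0,-0.28,0,0,0,0]
    - [0,0,-0.4,0,0,0,0]
    - [0,0,-0.48,0,0,0,0]
    - [0,0,-0.48,0,0,0,0]
    - [0,0,-0.48,0,0,0,0]

```text
time_s: 5.92
position: [0.4397, -0.3736, 0.2069]
tcp_rot: [[0.0, 1.0, 0.002], [1.0, -0.0, -0.002], [-0.002, 0.002, -1.0]]
force: [0.1, 0.5, -3.2]
opening: 0.601
grasp_force: 30.0
```

>>> move_arm:
  increments:
    - [0.12,0,0,0,0,0,0]
    - [0.25,0,0,0,0,0,0]
    - [0.38,0,0,0,0,0,0]
    - [0.51,0,0,0,0,0,0]
    - [0.64,0,0,0,0,0,0]
    - [0.77,0,0,0,0,0,0]
    - [0.89,0,0,0,0,0,0]
    - [1.0,0,0,0,0,0,0]

```text
time_s: 6.58
position: [0.4368, -0.0704, 0.2038]
tcp_rot: [[0.0, 1.0, -0.006], [1.0, -0.0, 0.003], [0.003, -0.006, -1.0]]
force: [0.1, -0.6, -2.5]
opening: 0.6
grasp_force: 30.0
```

>>> move_arm:
  increments:
    - [0.08,0.11,0,0,0,0,0]
    - [0.16,0.22,0,0,0,0,0]
    - [0.24,0.33,0,0,0,0,0]
    - [0.32,0.44,0,0,0,0,0]
    - [0.4,0.55,0,0,0,0,0]
    - [0.48,0.66,0,0,0,0,0]
    - [0.53,0.73,0,0,0,0,0]
    - [0.53,0.73,0,0,0,0,0]
    - [0.53,0.73,0,0,0,0,0]

```text
time_s: 7.33
position: [0.6572, 0.0867, 0.202]
tcp_rot: [[-0.002, 1.0, -0.007], [1.0, 0.002, 0.0], [0.0, -0.007, -1.0]]
force: [-1.1, -0.6, -3.7]
opening: 0.605
grasp_force: 30.0
```

```bash
python3 look.py w2
```

```text
7.3333 [0.6572 0.0867 0.202 ] [-0.0019  1.     -0.0068] [-2.1192 35.2512 77.7144 -0.0121 67.4214 -2.2258]
bottle_large_mid [325.7 247.3] 0.79 [0.6567 0.0144]
tube_mid [68.2 82.8] 0.64 [0.4175 0.1845]
tube_mid [139.4 214.9] 0.33 [0.4575 0.0527]
vial_mid [241.5 260. ] 0.48 [ 0.5518 -0.0195]
block_66 [236.2  25.4] 0.86 [0.5656 0.2418]
block_66 [342.2  99.3] 0.82 [0.6742 0.171 ]
block_66 [239.  152.3] 0.69 [0.5567 0.1129]
block_66 [137.3 218.2] 0.31 [0.4246 0.0309]
tape_roll_mid [137.6 217.6] 0.64 [0.4326 0.0362]
```

View pics/w2.png

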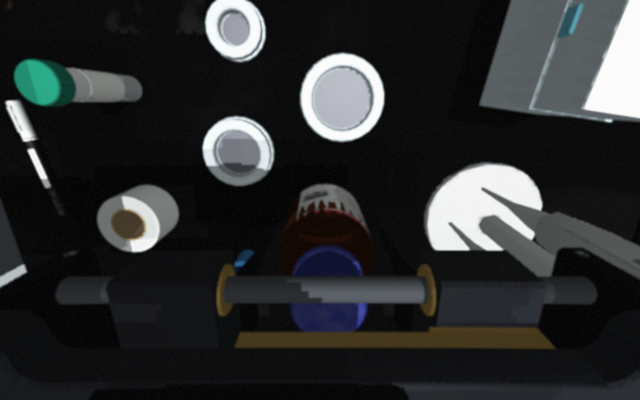

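Wrist view: block 66 at (342,97), block 53 at (239,151), block 32 at (236,27), the tube's cap at (44,83), and the bottle held upright. Pipettes are at lower right, clear of the path.

```bash
cat > ring.py <<'E'
import sys
from h import *
np.set_printoptions(precision=4,suppress=True)
def rings(c,th=100):
    g=cv2.cvtColor(c["image"],cv2.COLOR_BGR2GRAY)
    n,l,st,ce=cv2.connectedComponentsWithStats((g>th).astype('u1'))
    for k in range(1,n):
        if 1000<st[k][4]<9000 and st[k][1]<240:
            cn=max(cv2.findContours((l==k).astype('u1'),cv2.RETR_EXTERNAL,cv2.CHAIN_APPROX_NONE)[0],key=len)[:,0].astype(float)
            P=np.array([at(c,p,.006)[:2] for p in cn]); A=np.c_[2*P,np.ones(len(P))]; s=np.linalg.lstsq(A,(P**2).sum(1),rcond=None)[0]; r=np.sqrt(s[2]+s[0]**2+s[1]**2)
            print(st[k],"ctr",s[:2],"diam",2*r,"res",np.std(np.hypot(*(P-s[:2]).T)-r))
if __name__=="__main__": rings(np.load(sys.argv[1],allow_pickle=True).item())
E
python3 ring.py pics/w2.npy
```

```text
[ 205    0   61   62 3019] ctr [0.5628 0.2391] diam 0.05971501949122777 res 0.001410460528412487
[ 581    0   59  120 4383] ctr [0.9698 0.202 ] diam 0.08599346124200459 res 0.01354508941013312
[ 300   53   85   89 5911] ctr [0.6741 0.1715] diam 0.09233924357207436 res 0.00031493816054016836
[  15   60   44   45 1416] ctr [0.3443 0.1868] diam 0.04296957988678314 res 0.00036060823433402246
[  68   68   58   33 1332] ctr [0.4078 0.1847] diam 0.045623368045210756 res 0.005564976116746661
[ 202  116   72   69 3458] ctr [0.5537 0.113 ] diam 0.08074550308302116 res 0.0009202719771360926
[ 426  163  117   88 6916] ctr [0.8477 0.0397] diam 0.10987670237045377 res 0.01690082154278964
[  98  186   80   67 3064] ctr [0.4215 0.0269] diam 0.09185028836738211 res 0.006185281408869839
```

>>> move_arm:
  increments:
    - [0.13,0.025,0,0,0,0,0]
    - [0.25,0.056,0.05,0,0,0,0]
    - [0.283,0.056,0.15,0,0,0,0]
    - [0.283,0.056,0.27,0,0,0,0]
    - [0.283,0.056,0.37,0,0,0,0]
    - [0.283,0.056,0.37,0,0,0,0]
    - [0.283,0.056,0.37,0,0,0,0]
    - [0.283,0.056,0.37,0,0,0,0]

```text
time_s: 8.4
position: [0.6769, 0.1702, 0.0972]
tcp_rot: [[0.001, 1.0, 0.003], [1.0, -0.001, 0.0], [0.0, 0.003, -1.0]]
force: [1.1, -0.1, -1.8]
opening: 0.601
grasp_force: 30.0
```

>>> move_arm:
  increments:
    - [0.003,-0.008,0,0,0,0,0]
    - [0.003,-0.008,0.03,0,0,0,0]
    - [0.003,-0.008,0.06,0,0,0,0]
    - [0.003,-0.008,0.09,0,0,0,0]
    - [0.003,-0.008,0.09,0,0,0,0]
    - [0.003,-0.008,0.09,0,0,0,0]

```text
time_s: 8.9
position: [0.6725, 0.1713, 0.0676]
tcp_rot: [[0.0, 1.0, -0.001], [1.0, -0.0, -0.0], [-0.0, -0.001, -1.0]]
force: [0.3, -0.1, -2.9]
opening: 0.601
grasp_force: 30.0
```

>>> move_arm:
  increments:
    - [0,0.003,0.01,0,0,0,0]
    - [0,0.003,0.01,0,0,0,0]
    - [0,0.003,0.01,0,0,0,1]
    - [0,0.003,0.01,0,0,0,1]
    - [0,0.003,0.01,0,0,0,1]
    - [0,0.003,0.01,0,0,0,1]
    - [0,0.003,-0.1,0,0,0,1]
    - [0,0.003,-0.24,0,0,0,1]
    - [0,0.003,-0.38,0,0,0,1]
    - [0,0.003,-0.52,0,0,0,1]

```text
time_s: 9.73
position: [0.6736, 0.1713, 0.2244]
tcp_rot: [[0.0, 1.0, -0.001], [1.0, -0.0, -0.0], [-0.0, -0.001, -1.0]]
force: [0.6, 0.4, 0.2]
opening: 0.991
grasp_force: 0.0
```

>>> move_arm:
  increments:
    - [-0.12,-0.04,0,0,0,0,1]
    - [-0.25,-0.08,0,0,0,0,1]
    - [-0.37,-0.12,0,0,0,0,1]
    - [-0.5,-0.17,0,0,0,0,1]
    - [-0.62,-0.21,0,0,0,0,1]
    - [-0.7,-0.24,0,0,0,0,1]
    - [-0.7,-0.24,0,0,0,0,1]
    - [-0.7,-0.24,0,0,0,0,1]

```text
time_s: 10.4
position: [0.6018, -0.0401, 0.2234]
tcp_rot: [[0.003, 1.0, 0.001], [1.0, -0.003, 0.0], [0.0, 0.001, -1.0]]
force: [0.4, 0.1, 1.0]
opening: 0.997
grasp_force: 0.0
```

```bash
python3 look.py w3; python3 ring.py pics/w3.npy
```

```text
10.4 [ 0.6018 -0.0401  0.2234] [0.0034 1.     0.0007] [-14.4304  29.1639  85.9909   0.0312  64.8129 -14.2491]
bottle_small_mid [386.6 108.9] 0.97 [0.6679 0.0342]
vial_mid [284.6 166.6] 0.66 [ 0.5532 -0.032 ]
block_66 [391.1   8.7] 0.98 [0.6723 0.1348]
block_66 [193.1 213.3] 0.92 [ 0.4299 -0.0962]
block_66 [283.7  35.2] 0.78 [0.5574 0.1104]
steel_cup_mid [218.8 335.8] 0.47 [ 0.4532 -0.2676]
tape_roll_mid [170.8 104.8] 0.71 [0.4288 0.0387]
tape_roll_mid [282.2 165.4] 0.28 [ 0.5502 -0.0309]
[ 245    0   74   76 4599] ctr [0.5543 0.1103] diam 0.07884534502868783 res 0.0018371325147526008
[ 356    0   73   23 1104] ctr [0.6736 0.1462] diam 0.05187980361944658 res 0.009245935358909373
[ 134   72   81   69 3432] ctr [0.4233 0.0361] diam 0.08412581820886166 res 0.003592013441151858
[ 503  171   55   80 3495] ctr [ 0.872  -0.1001] diam 0.0949582704950924 res 0.010436877894182966
[ 165  189   55   50 1901] ctr [ 0.4255 -0.1   ] diam 0.06984926194346547 res 0.0011530797210058765
[   0  191   74   96 4544] ctr [ 0.2058 -0.1364] diam 0.11916207668225759 res 0.01631420511216329
```

View pics/w3.png

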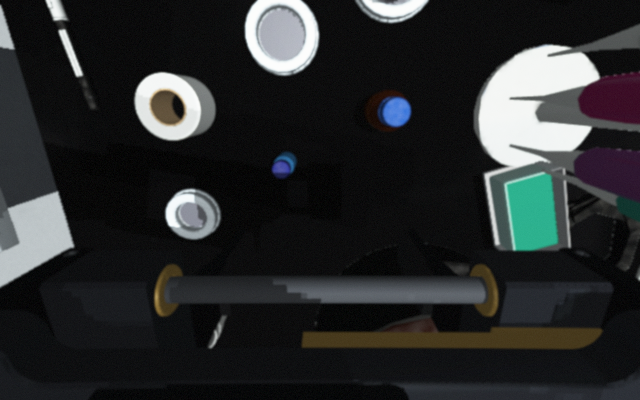

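Wrist view: small bottle's cap at (397,111), vial at (284,165), block 53 at (282,34), block 40 at (192,213).

```bash
cat > cap.py <<'E'
import sys
from h import *
np.set_printoptions(precision=4,suppress=True)
# file x0 x1 y0 y1 z colour
f,x0,x1,y0,y1,z,col=sys.argv[1:]; x0,x1,y0,y1=map(int,(x0,x1,y0,y1))
c=np.load(f,allow_pickle=True).item(); b,g,r=[c["image"][y0:y1,x0:x1,i].astype(int) for i in range(3)]
m={"blue":(b-r>50),"green":(g-r>50)}[col]; ys,xs=np.nonzero(m)
cn=np.c_[xs,ys]; h=cv2.convexHull(cn)[:,0].astype(float)+[x0,y0]
P=np.array([at(c,p,float(z))[:2] for p in h]); print("n",len(xs),"box",xs.min()+x0,xs.max()+x0,ys.min()+y0,ys.max()+y0)
(cx,cy),rad=cv2.minEnclosingCircle(P.astype('f4')*1000); print("ctr",cx,cy,"diam",2*rad,"mid",(P.max(0)+P.min(0))/2,np.ptp(P,axis=0))
E
python3 cap.py pics/w3.npy 370 420 85 135 .083 blue; python3 cap.py pics/w3.npy 265 305 145 185 .05 blue
```

```text
n 776 box 378 410 97 126
ctr 667.2169189453125 32.965396881103516 diam 30.931713104248047 mid [0.667  0.0329] [0.0303 0.0263]
n 383 box 272 295 153 173
ctr 555.0958251953125 -22.992021560668945 diam 28.89824867248535 mid [ 0.5556 -0.0225] [0.026  0.0224]
```

>>> move_arm:
  increments:
    - [0.1,0.09,0,0,0,-0.25,1]
    - [0.2,0.18,0.05,0,0,-0.25,1]
    - [0.244,0.219,0.12,0,0,-0.25,1]
    - [0.244,0.219,0.2,0,0,-0.25,1]
    - [0.244,0.219,0.25,0,0,-0.25,1]
    - [0.244,0.219,0.25,0,0,-0.25,1]
    - [0.244,0.219,0.25,0,0,-0.25,1]
    - [0.244,0.219,0.25,0,0,-0.25,1]

```text
time_s: 11.47
position: [0.6673, 0.0354, 0.1474]
tcp_rot: [[-0.708, 0.706, -0.001], [0.706, 0.708, 0.0], [0.001, -0.001, -1.0]]
force: [-0.1, 0.3, 0.7]
opening: 1.002
grasp_force: 0.0
```

>>> move_arm:
  increments:
    - [-0.006,-0.006,0.12,0,0,0,1]
    - [-0.006,-0.006,0.25,0,0,0,1]
    - [-0.006,-0.006,0.35,0,0,0,1]
    - [-0.006,-0.006,0.35,0,0,0,1]
    - [-0.006,-0.006,0.35,0,0,0,1]
    - [-0.006,-0.006,0.35,0,0,0,0]
    - [-0.006,-0.006,0.35,0,0,0,0]
    - [-0.006,-0.006,0.35,0,0,0,0]
    - [-0.006,-0.006,0.35,0,0,0,0]
    - [-0.006,-0.006,0.35,0,0,0,0]

```text
time_s: 12.3
position: [0.6682, 0.032, 0.0448]
tcp_rot: [[-0.707, 0.707, 0.002], [0.707, 0.707, -0.0], [-0.002, 0.002, -1.0]]
force: [0.2, 0.4, -0.3]
opening: 0.705
grasp_force: 0.0
```

>>> move_arm:
  increments:
    - [0,0,0,0,0,0,0]
    - [0,0,0,0,0,0,0]
    - [0,0,0,0,0,0,0]
    - [0,0,0,0,0,0,0]

```text
time_s: 12.63
position: [0.6677, 0.0321, 0.0435]
tcp_rot: [[-0.707, 0.707, 0.001], [0.707, 0.707, 0.0], [-0.0, 0.001, -1.0]]
force: [-0.0, 0.6, 1.6]
opening: 0.476
grasp_force: 30.0
```

>>> move_arm:
  increments:
    - [0,0,-0.05,0,0,0,0]
    - [0,0,-0.15,0,0,0,0]
    - [0,0,-0.25,0,0,0,0]
    - [0,0,-0.33,0,0,0,0]
    - [0,0,-0.33,0,0,0,0]
    - [0,0,-0.33,0,0,0,0]

```text
time_s: 13.13
position: [0.668, 0.0319, 0.1431]
tcp_rot: [[-0.707, 0.707, 0.002], [0.707, 0.707, -0.0], [-0.002, 0.001, -1.0]]
force: [-0.2, -0.1, -3.7]
opening: 0.476
grasp_force: 30.0
```

>>> move_arm:
  increments:
    - [0.1,-0.015,0,0,0,-0.25,0]
    - [0.2,-0.03,0,0,0,-0.25,0]
    - [0.3,-0.05,0,0,0,-0.25,0]
    - [0.4,-0.07,0,0,0,-0.25,0]
    - [0.46,-0.078,0,0,0,-0.25,0]
    - [0.46,-0.078,0,0,0,-0.25,0]
    - [0.46,-0.078,0.1,0,0,-0.25,0]
    - [0.46,-0.078,0.2,0,0,-0.25,0]
    - [0.46,-0.078,0.23,0,0,-0.25,0]
    - [0.46,-0.078,0.23,0,0,-0.25,0]

```text
time_s: 13.97
position: [0.5494, 0.113, 0.0691]
tcp_rot: [[-1.0, 0.0, -0.011], [0.0, 1.0, -0.0], [0.011, -0.0, -1.0]]
force: [1.1, 0.0, -2.7]
opening: 0.48
grasp_force: 30.0
```

```bash
python3 - <<'E'
from h import *
print(bot.read_state()["position"])
c=viewer.capture("side"); cv2.imwrite("pics/s4.png",cv2.resize(c["image"][130:330,130:450],None,fx=2.5,fy=2.5,interpolation=cv2.INTER_CUBIC))
E
python3 look.py w4 bottle_small_mid
```

```text
[0.54935921 0.11297497 0.06906063]
14.0167 [0.5512 0.113  0.0709] [-1.      0.0003 -0.0064] [  0.2042  39.1296  98.0765  -0.0019  43.1612 -89.7761]
bottle_small_mid [325.6 246.4] 0.86 [0.5613 0.113 ]
```

View pics/s4.png

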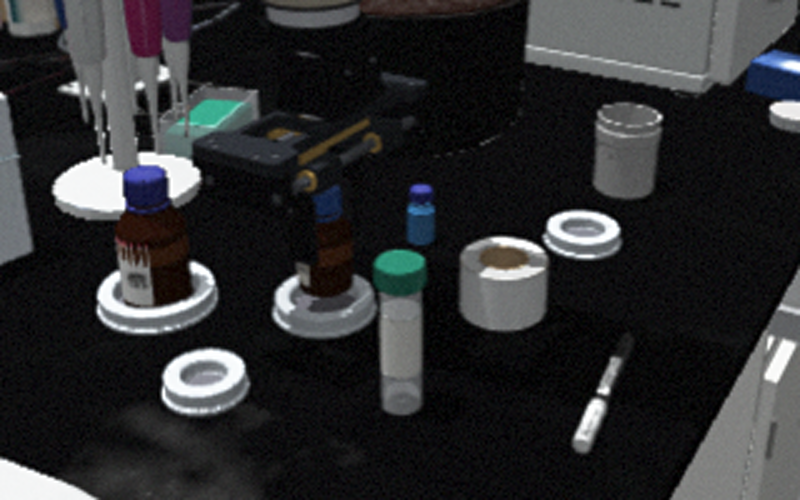

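Side view: large bottle stands in block 66 at crop (155,240), and the small bottle is just above block 53 at crop (328,260). I'll lower it.

>>> move_arm:
  increments:
    - [0,0,0,0,0,0,0]
    - [0,0,0,0,0,0,0]
    - [0,0,0,0,0,0,0]

```text
time_s: 14.37
position: [0.5541, 0.113, 0.0744]
tcp_rot: [[-1.0, 0.0, 0.002], [0.0, 1.0, 0.0], [-0.002, 0.0, -1.0]]
force: [-0.8, -0.4, -2.3]
opening: 0.477
grasp_force: 30.0
```

>>> move_arm:
  increments:
    - [0,0,0.05,0,0,0,0]
    - [0,0,0.092,0,0,0,0]
    - [0,0,0.092,0,0,0,0]
    - [0,0,0.092,0,0,0,0]
    - [0,0,0.092,0,0,0,1]
    - [0,0,0.092,0,0,0,1]
    - [0,0,0.092,0,0,0,1]
    - [0,0,0.092,0,0,0,1]
    - [0,0,0.092,0,0,0,1]

```text
time_s: 15.12
position: [0.5536, 0.113, 0.046]
tcp_rot: [[-1.0, 0.0, 0.001], [0.0, 1.0, 0.0], [-0.001, 0.0, -1.0]]
force: [0.1, -0.3, -0.4]
opening: 0.767
grasp_force: 0.0
```

>>> move_arm:
  increments:
    - [0,0,-0.13,0,0,0,1]
    - [0,0,-0.26,0,0,0,1]
    - [0,0,-0.4,0,0,0,1]
    - [0,0,-0.53,0,0,0,1]
    - [0.06,0.12,-0.6,0,0,0,1]
    - [0.113,0.223,-0.6,0,0,0,1]
    - [0.113,0.223,-0.6,0,0,0,1]
    - [0.113,0.223,-0.6,0,0,0,1]
    - [0.113,0.223,-0.6,0,0,0,1]

```text
time_s: 15.87
position: [0.5193, 0.1799, 0.2256]
tcp_rot: [[-1.0, -0.001, 0.0], [-0.001, 1.0, -0.001], [-0.0, -0.001, -1.0]]
force: [0.8, 0.7, -0.2]
opening: 0.997
grasp_force: 0.0
```

```bash
python3 look.py w5; python3 ring.py pics/w5.npy
```

```text
15.8667 [0.5193 0.1799 0.2256] [-1.     -0.001   0.0001] [  7.4742  24.9939  93.4944  -0.0375  61.5086 -82.5636]
bottle_large_mid [318.1 305.8] 0.81 [0.689  0.1701]
bottle_large_mid [153.6 197.6] 0.24 [ 0.5423 -0.0147]
bottle_small_mid [269.1 204.3] 0.86 [0.5553 0.1124]
tube_mid [328.5 101.9] 0.62 [0.4385 0.1828]
vial_mid [153.8 196.2] 0.82 [ 0.5505 -0.0324]
block_66 [371. 197.] 0.97 [0.5559 0.2383]
block_66 [281.7 180.1] 0.96 [0.5334 0.1243]
block_66 [323.7 255.4] 0.89 [0.6405 0.1772]
block_66 [82.3 84.7] 0.79 [ 0.4214 -0.0966]
steel_cup_mid [194.2  96.5] 0.57 [0.4335 0.0392]
tape_roll_mid [190.9  95.4] 0.72 [0.4323 0.0289]
[ 464    0   66   43 2232] ctr [0.3511 0.3634] diam 0.05688622934723401 res 0.006652158733648846
[  49   57   69   63 3204] ctr [ 0.4261 -0.101 ] diam 0.07189142547148436 res 0.001712853080980817
[ 156   63   67   69 2802] ctr [0.4354 0.02  ] diam 0.07664388855854835 res 0.0005109827317760961
[ 242  164   64   60 1516] ctr [0.5542 0.112 ] diam 0.07168477080796773 res 0.007075214532504608
[ 349  179   46   44 1565] ctr [0.5635 0.2404] diam 0.05990692303452305 res 0.0007550846987646406
```

View pics/w5.png

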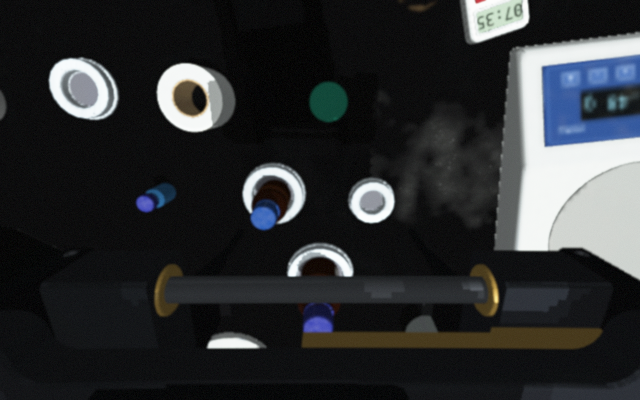

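Wrist view: tube's green cap seen end-on at (328,102), small bottle in block 53 at (270,200), block 32 at (372,201), block 40 at (84,88).

Run:
```python
from h import *
c=np.load("pics/w5.npy",allow_pickle=True).item(); h=cv2.cvtColor(c["image"],cv2.COLOR_BGR2HSV)[70:135,295:360]
m=((h[...,1]>130)&(h[...,2]>45)); ys,xs=np.nonzero(m); u,v=(xs.min()+xs.max())/2+295,(ys.min()+ys.max())/2+70
print(len(xs),xs.min(),xs.max(),ys.min(),ys.max(),u,v,at(c,(u,v),.111),c["eye"])
```

```text
1184 15 52 12 51 328.5 101.5 [0.43758774 0.18235325 0.111     ] [0.43489211 0.18010796 0.37552971]
```

>>> move_arm:
  increments:
    - [0.13,0.004,0,0,0,0,1]
    - [0.25,0.007,0.05,0,0,0,1]
    - [0.273,0.007,0.15,0,0,0,1]
    - [0.273,0.007,0.25,0,0,0,1]
    - [0.273,0.007,0.25,0,0,0,1]
    - [0.273,0.007,0.25,0,0,0,1]
    - [0.273,0.007,0.25,0,0,0,1]

```text
time_s: 16.85
position: [0.4391, 0.1821, 0.1516]
tcp_rot: [[-1.0, 0.0, 0.002], [0.0, 1.0, 0.0], [-0.002, 0.0, -1.0]]
force: [0.3, -0.4, -0.0]
opening: 0.996
grasp_force: 0.0
```

>>> move_arm:
  increments:
    - [0.004,0,0.1,0,0,0,1]
    - [0.004,0,0.188,0,0,0,1]
    - [0.004,0,0.188,0,0,0,1]
    - [0.004,0,0.188,0,0,0,1]
    - [0.004,0,0.188,0,0,0,0]
    - [0.004,0,0.188,0,0,0,0]
    - [0.004,0,0.188,0,0,0,0]
    - [0.004,0,0.188,0,0,0,0]
    - [0.004,0,0.188,0,0,0,0]
    - [0.004,0,0.188,0,0,0,0]

```text
time_s: 17.68
position: [0.4366, 0.1821, 0.0947]
tcp_rot: [[-1.0, 0.0, 0.001], [0.0, 1.0, 0.0], [-0.001, 0.0, -1.0]]
force: [0.2, -0.1, -0.1]
opening: 0.633
grasp_force: 0.0
```

>>> move_arm:
  increments:
    - [0,0,0,0,0,0,0]
    - [0,0,0,0,0,0,0]
    - [0,0,0,0,0,0,0]
    - [0,0,0,0,0,0,0]

```text
time_s: 18.02
position: [0.4363, 0.1821, 0.0942]
tcp_rot: [[-1.0, 0.0, -0.0], [0.0, 1.0, 0.0], [0.0, 0.0, -1.0]]
force: [-0.3, 0.2, -0.1]
opening: 0.372
grasp_force: 30.0
```

>>> move_arm:
  increments:
    - [0,0,-0.05,0,0,0,0]
    - [0,0,-0.15,0,0,0,0]
    - [0,0,-0.25,0,0,0,0]
    - [0,0,-0.33,0,0,0,0]
    - [0,0,-0.33,0,0,0,0]
    - [0,0,-0.33,0,0,0,0]

```text
time_s: 18.52
position: [0.437, 0.1822, 0.1943]
tcp_rot: [[-1.0, 0.0, 0.003], [0.0, 1.0, 0.001], [-0.003, 0.001, -1.0]]
force: [0.2, 0.3, -1.9]
opening: 0.373
grasp_force: 30.0
```

>>> move_arm:
  increments:
    - [-0.03,-0.12,0,0,0,0,0]
    - [-0.06,-0.25,0,0,0,0,0]
    - [-0.09,-0.37,0,0,0,0,0]
    - [-0.12,-0.5,0,0,0,0,0]
    - [-0.16,-0.62,0,0,0,0,0]
    - [-0.19,-0.75,0,0,0,0,0]
    - [-0.22,-0.86,0,0,0,0,0]
    - [-0.24,-0.94,0,0,0,0,0]
    - [-0.24,-0.94,0,0,0,0,0]
    - [-0.24,-0.94,0,0,0,0,0]

```text
time_s: 19.35
position: [0.5074, -0.1008, 0.1913]
tcp_rot: [[-1.0, 0.003, -0.004], [0.003, 1.0, 0.002], [0.004, 0.002, -1.0]]
force: [-0.1, 0.4, -0.2]
opening: 0.369
grasp_force: 30.0
```

```bash
python3 look.py w6 block_66 vial_mid; python3 ring.py pics/w6.npy
```

```text
19.35 [ 0.5074 -0.1008  0.1913] [-1.      0.0032 -0.0036] [ -23.6378   25.441    99.8489    0.021    54.9416 -113.4646]
block_66 [610.1 215.5] 0.61 [0.5565 0.2342]
block_66 [493.9 200. ] 0.59 [0.5366 0.0958]
block_66 [323.7  98.3] 0.59 [ 0.4225 -0.1021]
block_66 [524.2 275. ] 0.58 [0.637  0.1503]
block_66 [329.2 242.1] 0.41 [ 0.5901 -0.0964]
vial_mid [386.6 217.8] 0.91 [ 0.5531 -0.0307]
[ 294   68   64   67 3374] ctr [ 0.426  -0.1002] diam 0.06780120245843296 res 0.0003966462464390043
[ 418   72   89   77 5014] ctr [0.4368 0.048 ] diam 0.08632776109015458 res 0.003149063040619336
[ 139   78   97   75 5657] ctr [ 0.44   -0.2514] diam 0.09039634444915468 res 0.005445635224369952
[ 465  178   77   68 2420] ctr [0.5533 0.1107] diam 0.07513283986265602 res 0.01000584490826463
[ 295  187   63   90 3920] ctr [ 0.5894 -0.1002] diam 0.09805686525805268 res 0.013605426728264074
[ 578  193   62   51 2536] ctr [0.5637 0.2412] diam 0.06985429101726072 res 0.0029685576009303763
```

View pics/w6.png

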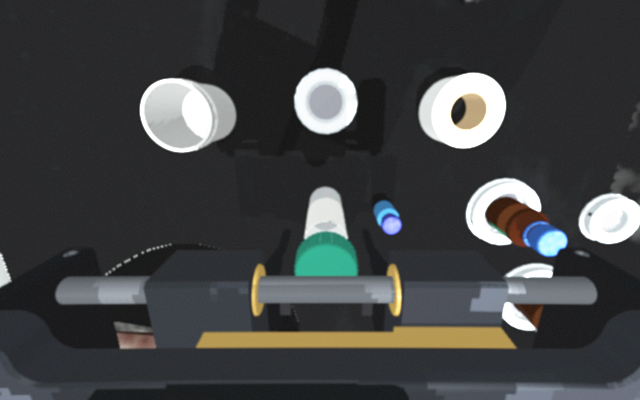

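Wrist view: block 40 seen from above at (326,101), tube hanging upright at (325,230), vial at (386,216).

>>> move_arm:
  increments:
    - [0.13,0,0,0,0,0,0]
    - [0.25,0,0,0,0,0,0]
    - [0.28,0.002,0.08,0,0,0,0]
    - [0.28,0.002,0.16,0,0,0,0]
    - [0.28,0.002,0.23,0,0,0,0]
    - [0.28,0.002,0.23,0,0,0,0]
    - [0.28,0.002,0.23,0,0,0,0]
    - [0.28,0.002,0.23,0,0,0,0]
    - [0.28,0.002,0.23,0,0,0,0]

```text
time_s: 20.25
position: [0.4252, -0.0993, 0.1253]
tcp_rot: [[-1.0, -0.001, 0.002], [-0.001, 1.0, -0.001], [-0.002, -0.001, -1.0]]
force: [0.6, 0.5, -0.4]
opening: 0.373
grasp_force: 30.0
```

>>> move_arm:
  increments:
    - [0,-0.003,0.05,0,0,0,0]
    - [0,-0.003,0.092,0,0,0,0]
    - [0,-0.003,0.092,0,0,0,0]
    - [0,-0.003,0.092,0,0,0,0]
    - [0,-0.003,0.092,0,0,0,1]
    - [0,-0.003,0.092,0,0,0,1]
    - [0,-0.003,0.092,0,0,0,1]
    - [0,-0.003,0.092,0,0,0,1]
    - [0,-0.003,0.092,0,0,0,1]

```text
time_s: 21.0
position: [0.4244, -0.1003, 0.0969]
tcp_rot: [[-1.0, 0.0, 0.0], [0.0, 1.0, -0.0], [-0.0, -0.0, -1.0]]
force: [0.4, 0.1, 0.5]
opening: 0.666
grasp_force: 0.0
```

>>> move_arm:
  increments:
    - [0,0,-0.13,0,0,0,1]
    - [0,0,-0.26,0,0,0,1]
    - [0,0,-0.4,0,0,0,1]
    - [-0.13,0.05,-0.4,0,0,0,1]
    - [-0.25,0.1,-0.4,0,0,0,1]
    - [-0.37,0.15,-0.4,0,0,0,1]
    - [-0.5,0.2,-0.4,0,0,0,1]
    - [-0.58,0.23,-0.4,0,0,0,1]
    - [-0.58,0.23,-0.4,0,0,0,1]
    - [-0.58,0.23,-0.4,0,0,0,1]

```text
time_s: 21.83
position: [0.5987, -0.0306, 0.216]
tcp_rot: [[-1.0, -0.002, -0.001], [-0.002, 1.0, -0.0], [0.001, -0.0, -1.0]]
force: [-1.2, -0.4, 0.2]
opening: 1.0
grasp_force: 0.0
```

```bash
python3 look.py w7 vial_mid tube_mid block_66; python3 ring.py pics/w7.npy
```

```text
21.8333 [ 0.5987 -0.0306  0.216 ] [-1.     -0.0018 -0.001 ] [ -13.5869   29.4185   86.8898   -0.0178   63.7494 -103.6795]
vial_mid [392.8  29.5] 0.24 [0.4478 0.0378]
tube_mid [258.6  10.2] 0.55 [ 0.4384 -0.0916]
block_66 [263.6  22.1] 0.74 [ 0.4385 -0.0957]
block_66 [552.4 138.3] 0.59 [0.5593 0.2347]
block_66 [467.3 213.1] 0.57 [0.6533 0.1498]
block_66 [493.3 233.1] 0.29 [0.6811 0.1874]
[  51    0  119   53 4742] ctr [ 0.4348 -0.2544] diam 0.08579675883380124 res 0.013409233509303828
[ 226    0   68   48 2600] ctr [ 0.4338 -0.0998] diam 0.05912368969560824 res 0.0056721582931131675
[ 356    0   79   57 3096] ctr [0.4381 0.0422] diam 0.07012023680385561 res 0.006353725222932527
[ 409   97   74   71 2411] ctr [0.5537 0.111 ] diam 0.07287666039558297 res 0.009204595021991157
[ 523  114   61   53 2514] ctr [0.563  0.2404] diam 0.06577139379068572 res 0.001790035094771906
[ 441  191   79   69 2122] ctr [0.6721 0.1697] diam 0.08445940285639465 res 0.009834362499524933
[  11  211   51   51 1052] ctr [ 0.6859 -0.4086] diam 0.05127134215688864 res 0.0096221637725136
```

View pics/w7.png

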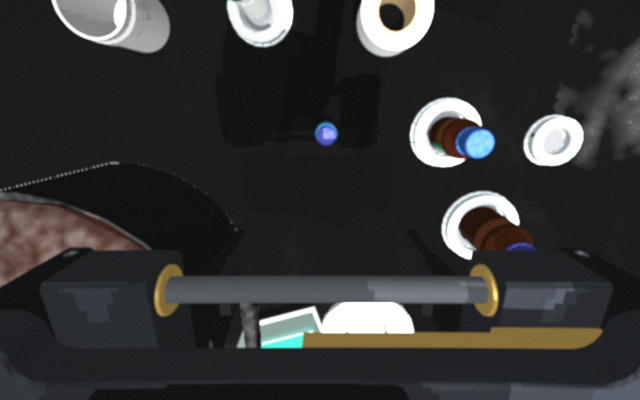

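Wrist view: vial seen end-on at (326,134), tube in block 40 at top (262,20), small bottle in its bore at (455,135), block 32 at (553,139).

```bash
python3 - <<'E'
from h import *
c=np.load("pics/w7.npy",allow_pickle=True).item()
for z in(.03,.05): print(at(c,(326,134),z),c["eye"])
E
python3 cap.py pics/w7.npy 305 350 110 160 .045 blue
```

```text
[ 0.55194646 -0.03012382  0.03      ] [ 0.51442617 -0.03050568  0.36609926]
[ 0.54971377 -0.03014654  0.05      ] [ 0.51442617 -0.03050568  0.36609926]
n 439 box 315 337 122 145
ctr 549.7416381835938 -30.143856048583984 diam 25.22601890563965 mid [ 0.5499 -0.0301] [0.0241 0.0235]
```

>>> move_arm:
  increments:
    - [0.13,0.001,0.03,0,0,0,1]
    - [0.16,0.001,0.15,0,0,0,1]
    - [0.16,0.001,0.28,0,0,0,1]
    - [0.16,0.001,0.387,0,0,0,1]
    - [0.16,0.001,0.387,0,0,0,1]
    - [0.16,0.001,0.387,0,0,0,1]
    - [0.16,0.001,0.387,0,0,0,1]

```text
time_s: 22.62
position: [0.5511, -0.0316, 0.1021]
tcp_rot: [[-1.0, 0.001, 0.002], [0.001, 1.0, -0.001], [-0.002, -0.001, -1.0]]
force: [-0.4, -0.2, -0.9]
opening: 1.002
grasp_force: 0.0
```

>>> move_arm:
  increments:
    - [0.002,0.004,0.12,0,0,0,1]
    - [0.002,0.004,0.242,0,0,0,1]
    - [0.002,0.004,0.242,0,0,0,1]
    - [0.002,0.004,0.242,0,0,0,1]
    - [0.002,0.004,0.242,0,0,0,0]
    - [0.002,0.004,0.242,0,0,0,0]
    - [0.002,0.004,0.242,0,0,0,0]
    - [0.002,0.004,0.242,0,0,0,0]
    - [0.002,0.004,0.242,0,0,0,0]
    - [0.002,0.004,0.242,0,0,0,0]

```text
time_s: 23.45
position: [0.5501, -0.0298, 0.0289]
tcp_rot: [[-1.0, -0.0, 0.002], [-0.0, 1.0, -0.0], [-0.002, -0.0, -1.0]]
force: [0.3, -0.3, -0.6]
opening: 0.633
grasp_force: 0.0
```

>>> move_arm:
  increments:
    - [0,0,0,0,0,0,0]
    - [0,0,0,0,0,0,0]
    - [0,0,0,0,0,0,0]
    - [0,0,0,0,0,0,0]
    - [0,0,0,0,0,0,0]
    - [0,0,0,0,0,0,0]
    - [0,0,0,0,0,0,0]

```text
time_s: 24.03
position: [0.5497, -0.0297, 0.0278]
tcp_rot: [[-1.0, 0.0, -0.0], [0.0, 1.0, 0.0], [0.0, 0.0, -1.0]]
force: [-0.1, 0.3, 0.1]
opening: 0.26
grasp_force: 30.0
```

>>> move_arm:
  increments:
    - [0,0,-0.05,0,0,0,0]
    - [0,0,-0.15,0,0,0,0]
    - [0,0,-0.28,0,0,0,0]
    - [0,0,-0.4,0,0,0,0]
    - [0,0,-0.5,0,0,0,0]
    - [0,0,-0.5,0,0,0,0]
    - [0,0,-0.5,0,0,0,0]

```text
time_s: 24.62
position: [0.5508, -0.03, 0.1799]
tcp_rot: [[-1.0, -0.0, 0.005], [-0.0, 1.0, -0.001], [-0.005, -0.001, -1.0]]
force: [0.6, 0.2, -1.0]
opening: 0.263
grasp_force: 30.0
```

>>> move_arm:
  increments:
    - [-0.01,0.12,0,0,0,0,0]
    - [-0.02,0.25,0,0,0,0,0]
    - [-0.03,0.37,0,0,0,0,0]
    - [-0.04,0.5,0,0,0,0,0]
    - [-0.042,0.62,0,0,0,0,0]
    - [-0.042,0.75,0,0,0,0,0]
    - [-0.042,0.85,0,0,0,0,0]
    - [-0.042,0.9,0,0,0,0,0]
    - [-0.042,0.9,0,0,0,0,0]
    - [-0.042,0.9,0,0,0,0,0]

```text
time_s: 25.45
position: [0.5612, 0.2401, 0.1763]
tcp_rot: [[-1.0, -0.002, -0.003], [-0.002, 1.0, -0.002], [0.003, -0.002, -1.0]]
force: [-0.6, 0.1, -1.1]
opening: 0.26
grasp_force: 30.0
```

>>> move_arm:
  increments:
    - [0,0,0.1,0,0,0,0]
    - [0,0,0.22,0,0,0,0]
    - [0,0,0.34,0,0,0,0]
    - [0,0,0.4,0,0,0,0]
    - [0,0,0.4,0,0,0,0]
    - [0,0,0.4,0,0,0,0]
    - [0,0,0.4,0,0,0,0]

```text
time_s: 26.03
position: [0.5635, 0.2392, 0.0589]
tcp_rot: [[-1.0, 0.002, 0.002], [0.002, 1.0, 0.0], [-0.002, 0.0, -1.0]]
force: [0.1, 0.1, -0.1]
opening: 0.26
grasp_force: 30.0
```

Run:
```python
from h import *
s=bot.read_state(); print(s["position"],s["force"])
c=viewer.capture("side"); cv2.imwrite("pics/s8.png",cv2.resize(c["image"][170:330,130:390],None,fx=3,fy=3,interpolation=cv2.INTER_CUBIC))
```

```text
[0.56353325 0.23920198 0.05894043] [ 0.10893508  0.14521022 -0.11166165]
```

View pics/s8.png

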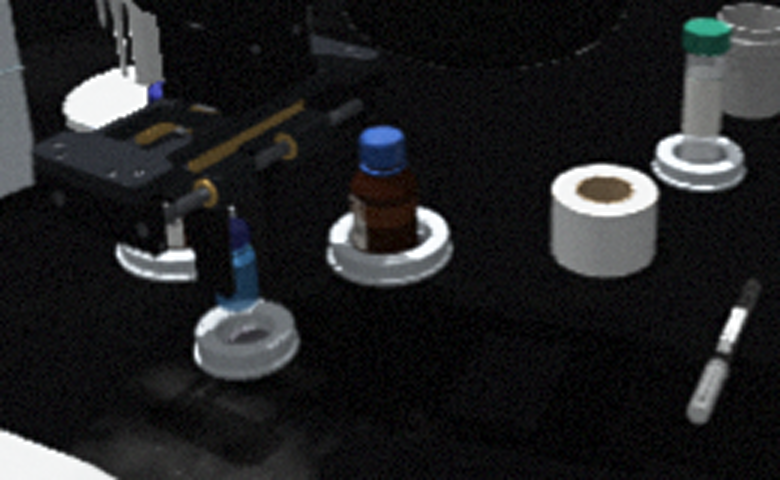

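Side view: tube stands in block 40, small bottle in block 53, and the vial (bottom at crop (238,303)) is above block 32 (bore about (247,330)). I'm checking the alignment by projection.

Run:
```python
from h import *
np.set_printoptions(precision=1,suppress=True)
for cam in("side","scene"):
    c=viewer.capture(cam); x0,y0=(130,170) if cam=="side" else (170,200)
    f=lambda P:(proj(c,np.array(P))-[x0,y0])*3
    print(cam,"vial bottom/cap pred",f([[.5640,.2392,.031],[.564,.2392,.081]]).tolist(),"bore rim ctr pred",f([[.5633,.2402,.016]]).tolist(),"b53",f([[.554,.1125,.016]]).tolist())
    im=cv2.resize(c["image"][y0:y0+160,x0:x0+260],None,fx=3,fy=3,interpolation=cv2.INTER_CUBIC)
    if cam=="scene": cv2.imwrite("pics/sc9.png",im[:, :400])
    t=[(.5633,.2402,.060/2,.004),(.5633,.2402,.016,.016)]
    for X,Y,r,z in t:
        a=np.linspace(0,2*np.pi,60); q=f(np.c_[X+r*np.cos(a),Y+r*np.sin(a),0*a+z]); print(q.min(0),q.max(0))
```

```text
side vial bottom/cap pred [[238.49845104581124, 301.201137741773], [230.58212259395276, 225.5444848382]] bore rim ctr pred [[240.52807078044702, 324.2686514399666]] b53 [[385.70564937692905, 231.08677627558998]]
[189.2 311.9] [294.8 373.4]
[212.1 308.4] [268.8 340.7]
scene vial bottom/cap pred [[156.70260141724964, 184.99684338381263], [149.61482953521988, 128.47733440664598]] bore rim ctr pred [[158.32861534154483, 202.33996812217356]] b53 [[289.75784550195726, 134.1247762023992]]
[119.5 191.2] [200.2 240.6]
[136.6 189.5] [180.  215.6]
```

View pics/sc9.png

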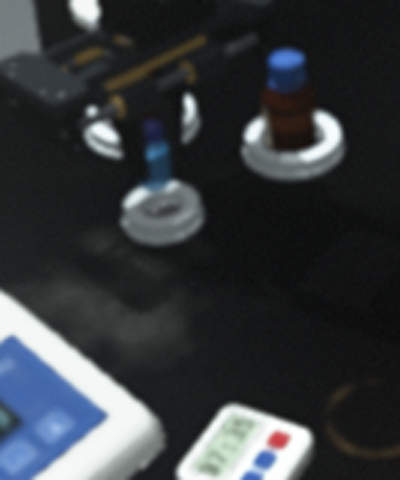

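>>> move_arm:
  increments:
    - [0.005,0,0,0,0,0,0]
    - [0.005,0,0.02,0,0,0,0]
    - [0.005,0,0.04,0,0,0,0]
    - [0.005,0,0.06,0,0,0,0]
    - [0.005,0,0.08,0,0,0,0]
    - [0.005,0,0.08,0,0,0,0]
    - [0.005,0,0.08,0,0,0,0]

```text
time_s: 26.77
position: [0.5603, 0.2402, 0.033]
tcp_rot: [[-1.0, 0.0, -0.002], [0.0, 1.0, -0.0], [0.002, -0.0, -1.0]]
force: [0.2, -0.5, -0.2]
opening: 0.263
grasp_force: 30.0
```

>>> move_arm:
  increments:
    - [0,0,0.003,0,0,0,0]
    - [0,0,0.003,0,0,0,1]
    - [0,0,0.003,0,0,0,1]
    - [0,0,0.003,0,0,0,1]
    - [0,0,0.003,0,0,0,1]
    - [0,0,0.003,0,0,0,1]
    - [0,0,0.003,0,0,0,1]
    - [0,0,-0.1,0,0,0,1]
    - [0,0,-0.2,0,0,0,1]
    - [0,0,-0.3,0,0,0,1]

```text
time_s: 27.6
position: [0.5602, 0.2401, 0.1243]
tcp_rot: [[-1.0, 0.0, -0.002], [0.0, 1.0, -0.0], [0.002, -0.0, -1.0]]
force: [1.0, 0.4, 1.4]
opening: 0.86
grasp_force: 0.0
```

>>> move_arm:
  increments:
    - [0,0,-0.13,0,0,0,1]
    - [0,0,-0.26,0,0,0,1]
    - [0,0,-0.4,0,0,0,1]
    - [0,0,-0.4,0,0,0,1]
    - [0,0,-0.4,0,0,0,1]

```text
time_s: 28.02
position: [0.5626, 0.2407, 0.2475]
tcp_rot: [[-1.0, -0.0, 0.007], [-0.0, 1.0, 0.002], [-0.007, 0.002, -1.0]]
force: [-0.5, -0.5, -0.3]
opening: 0.997
grasp_force: 0.0
```

Run:
```python
from h import *
s=bot.read_state(); print(s["position"],s["force"])
c=viewer.capture("side"); cv2.imwrite("pics/s10.png",cv2.resize(c["image"][150:330,130:390],None,fx=3,fy=3,interpolation=cv2.INTER_CUBIC)[:, :780])
```

```text
[0.56257091 0.24073314 0.24749184] [-0.4967066  -0.50705143 -0.28557265]
```

View pics/s10.png

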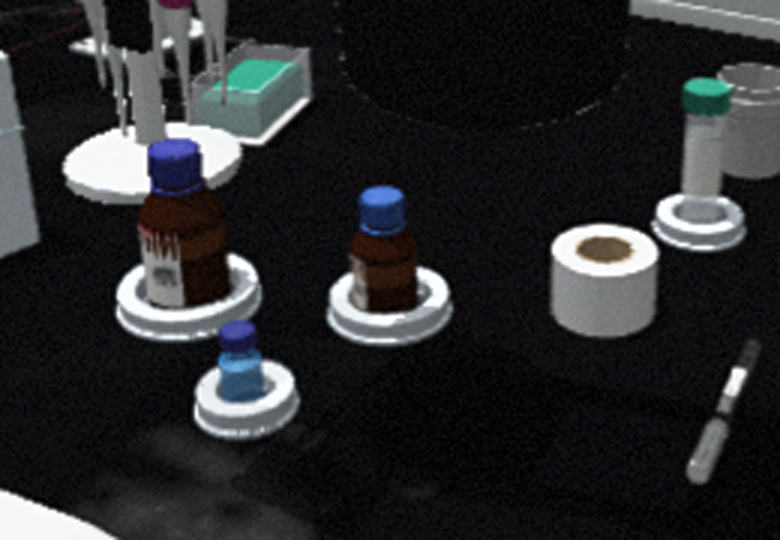

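All four containers stand upright in their bores: large bottle (175,225), small bottle (383,250), vial (240,362) and tube (704,140). The tape roll and cup haven't moved, and the gripper is clear.

```bash
python3 -c "
from rig import workorder
print(workorder.hand_in())"
```

```text
the job is handed in; nothing more can be done
None
```

I handed the job in at about 28 s. The last side-camera picture shows all four containers standing upright in their own blocks and the cup and tape roll where they were; the hand-in gave no verdict.

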